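Pay out three deposit tokens

ROBOT

A 7-joint arm with a two-finger parallel gripper is mounted at the origin on the work surface. World frame = base frame: x ahead of the robot, y to its left, z up, the work surface at z = 0. Lengths are in m, angles in rad, forces in N, time in s.
With the tool pointing down it reaches from about 0.35 to 0.9 m from the base axis. Payload 19.9 kg.
Tool frame: the origin (TCP) lies at the very end of the fingers, on their centre line; the grasp point (between the pads) lies 19 mm behind it; x points along the fingers, y is the direction in which the jaws open and shut, and the axes are right-handed (so a half turn about x gives the same grasp; the last joint's range is limited). The gripper opens to 85 mm and grips with 20 to 120 N. Pads are 22 mm wide; open, the fingers measure 114 mm over their backs; the gripper's body (76 mm by 85 mm) begins 54 mm behind the grasp point. The pads swing forward as they close: fully open they stand 13 mm farther back than shut.
Start: joints at [1.145, 0.417, -0.01, 1.614, 0.005, 1.111, -0.053], TCP at [0.235, -0.579, 0.231] pointing down, gripper open.
Joint ranges: [-2.81, 2.81], [-0.39, 2.02], [-1.27, 1.25], [0.06, 2.57], [-1.19, 4.33], [0.19, 2], [-2.82, 2.82]. Speed limits (rad/s): [1.89, 1.89, 2.39, 2.39, 3.01, 3.01, 3.01].

INTERFACE

Orientations are given as a unit quaternion [w, x, y, z].
In Python, from station import arm gives the robot as it stands. The module is installed in compiled form; this text tells all that it offers.
- The arm moves only by the tool apply_moves, never from a script. Its argument "plan" is a list of rows, each a list of 7 numbers: the turn, a rotation vector about the world's x, y, z in degrees, then the shift along the world's x, y, z in m, then the finger opening in m, from 0 to 0.0854. A call has 1 to 5 rows; each row is the pose to reach, as a shift and turn from the pose commanded when the call began; what a row does not reach only later rows make up. A row lasts 1/10 s, in which the tool goes at most 50 mm and 8.59 degrees, less where a joint would pass 70% of its speed; a pose out of reach is approached as far as the arm can. A call with a gripper value outside its range is refused whole. The fingers move at their own pace and stop on an object; "grip_force" is the grip in N (left out, the last holds). Time passes only in rows, so rows that repeat a pose let the fingers close. It gives the time, the measured TCP pose, the force and the opening at its end, in the units of the state.
- arm.get_obs(): the state, without advancing time (a new reading comes with each control period).
- arm.get_image(name): name is "side" or "top"; returns (picture, depth): 384x512x3 uint8, blue, green, red; 384x512 float32, m along the optical axis (not along the pixel's ray), 0 where there is no reading.
- arm.get_calibration(name): a dict with "fx", "fy", "cx", "cy" (pixels), "rvec" (rotation vector, rad) and "tvec" (3), from world to camera coordinates, as OpenCV has them. Camera axes: x right, y down, z forward; pixel columns grow to the right and rows downward; lengths in m; the calibration is good to about 2 mm. A picture is of the moment at which its call begins. get_calibration takes no time and is no camera call.
- arm.sign_off(): hands the job in, once; it reports no verdict.
The state is a dict: "t": time; "joints": joint angles; "qvel": joint speeds; "joint_torque": joint torques, N m; "ee_pos": TCP position; "tcp_rot": TCP orientation; "contact_force": force on the tool from outside, world axes, zero at the start; "torque": the same for the moment, N m; "finger_gap": finger opening in m.
Only numpy, scipy, OpenCV 4.12 (cv2) and the standard library are available. Lean on these libraries where they do the work, as an engineer would, in place of code of your own. Each camera call takes 0.05 s, during which the arm holds its last target.

TASK

A customer of the second-hand shop has brought back three borrowed crates: pay out exactly three tokens into the dispenser's tray. First push the sprung outlet shutter aside until it clicks into its holding notch and stays open, then give the sprung lever three full presses, each one gently but right down to its stop and then let all the way up, one token per press. Leave the shutter held open, the lever up and the other things on the counter where they are.

Things in the scene. Friction and masses are not known exactly. Their poses are not given: they have to be found in the camera images.
- dispenser: Token dispenser of grey steel, screwed to the counter (base plate 200 x 150 mm). Origin: on the counter, below the axis of the token magazine. +x: pay-out side (outlet, shutter, tray); +y: lever side; +z up. All offsets given are in this frame, in mm. Cheek that carries the lever: x -40 to 28, y 33 to 51, top z 98. Notch block: x 23 to 40, y -93 to -62, top z 86. Load no part with over 40 N.
- magazine_top (a point): Top centre of the magazine, z 114: closed upright steel channel, 36 x 40 mm, with a viewing slot on its +x face, holding six tokens on a ledge at z 60. A full lever press pushes the lowest token off the ledge into the tray; when the lever is fully up again the next one is ready. A press that stops short can leave a token on the ledge, and the next full press then pays two. With the shutter shut the lever jams early.
- tray_in (a point): Centre of the floor of the open steel pay-out tray, at x 71, y 0, z 10 in the dispenser's frame. The tray reaches from x 28 to 115 and y -45 to 45, rim at z 38. It lies under the outlet; tokens drop into it.
- lever (a joint): Angle of the lever, rad: 0 at rest (sprung up), growing as the pad is pressed down. Hinge along y at x 0, z 85; pad 100 mm from it towards -x. The spring takes 3 to 5 N at the pad. The stroke ends on a firm, unseen rubber-faced stop, set differently each day: 0.45 to 0.76 rad (pad 44 to 74 mm below rest). Feel for it by the sharp rise of force. The token drops only in the last 2 to 4 mm before the stop.
- lever_pad (a point): Centre of the upper face of the lever's black pad, 34 x 34 x 8 mm; at rest at x -93, y 64, z 123 in the dispenser's frame, sloping 0.35 rad down towards the hinge. Press it straight down with closed fingertips, slowly (25 mm/s) below the first 40 mm, until the force is 8 to 15 N above the spring's. It moves with the lever.
- shutter (a joint): Travel of the outlet shutter, m: 0 shut (sprung shut), growing as it is pushed to the dispenser's -y; it ends at 0.033. The spring takes 1 to 2.5 N. At about 0.023 it meets a sprung ball and needs some 9 to 13 N to snap past; then it stays in its holding notch at 0.032. Let go before that, it snaps shut.
- shutter_stub (a point): Centre of the top face of the shutter's stub, an upright steel pin 12 mm in diameter, 32 mm tall; at x 53, y 0, z 112.5 in the dispenser's frame when shut. Push it sideways, to the dispenser's -y, with closed fingers lowered beside it on its +y side. It moves with the shutter.
- token1_center (a point): Centre of token 1, a plain steel disc 26 mm in diameter, 6 mm thick, 25 g; the six are alike and piled in the magazine, token 1 lowest, token 6 on top.
- token2_center (a point): Centre of token 2, a plain steel disc 26 mm in diameter, 6 mm thick, 25 g; the six are alike and piled in the magazine, token 1 lowest, token 6 on top.
- token3_center (a point): Centre of token 3, a plain steel disc 26 mm in diameter, 6 mm thick, 25 g; the six are alike and piled in the magazine, token 1 lowest, token 6 on top.
- token4_center (a point): Centre of token 4, a plain steel disc 26 mm in diameter, 6 mm thick, 25 g; the six are alike and piled in the magazine, token 1 lowest, token 6 on top.
- token5_center (a point): Centre of token 5, a plain steel disc 26 mm in diameter, 6 mm thick, 25 g; the six are alike and piled in the magazine, token 1 lowest, token 6 on top.
- token6_center (a point): Centre of token 6, a plain steel disc 26 mm in diameter, 6 mm thick, 25 g; the six are alike and piled in the magazine, token 1 lowest, token 6 on top.
- mug: Bystander: white ceramic mug, rim 76 mm wide, 90 mm tall, stands near the shutter side of the dispenser. Origin at the centre of its underside.
- tape_roll: Bystander: roll of clear tape lying flat, 84 mm outside, 24 mm high. Origin at the centre of its underside.
- salt_jar: Bystander: small glass jar with a steel cap, 48 mm wide, 75 mm tall. Origin at the centre of its underside.
- card_box: Bystander: closed cardboard box 70 x 100 x 50 mm. Origin at the centre of its underside.
- bowl: Bystander: blue ceramic bowl, 130 mm wide, 55 mm high. Origin at the centre of its underside.
- candlestick: Bystander: brass candlestick, foot 76 mm wide, 120 mm tall. Origin at the centre of its underside.
- table_lamp: Bystander: small table lamp, foot 110 mm, shade 170 mm wide, 250 mm tall. Origin at the centre of its underside.

How it is judged:
On the way, in this order (a step that is already met when the one before it is completed fails the run):
1. the shutter has been pushed open into its holding notch and stays there by itself, not touched (value of joint shutter above 0.0285 m and contact force between the fingers and anything else below 0.3 N), for 0.3 s.
2. the first token lies in the pay-out tray and the lever is back up (x of token1_center in the frame of dispenser between 0.025 and 0.115 m and y of token1_center in the frame of dispenser between -0.045 and 0.045 m and z of token1_center in the frame of dispenser between 0 and 0.042 m and value of joint lever below 0.05 rad), for 0.1 s.
3. the second token lies in the pay-out tray and the lever is back up (x of token2_center in the frame of dispenser between 0.025 and 0.115 m and y of token2_center in the frame of dispenser between -0.045 and 0.045 m and z of token2_center in the frame of dispenser between 0 and 0.042 m and value of joint lever below 0.05 rad), for 0.1 s.
4. the third token lies in the pay-out tray and the lever is back up (x of token3_center in the frame of dispenser between 0.025 and 0.115 m and y of token3_center in the frame of dispenser between -0.045 and 0.045 m and z of token3_center in the frame of dispenser between 0 and 0.042 m and value of joint lever below 0.05 rad), for 0.1 s.
At the end, for the whole second after the job is handed in: Tokens 1, 2 and 3 lie in the pay-out tray (below 42 mm, within its walls), tokens 4, 5 and 6 are still piled in the magazine (centres within 12 mm of its axis along x), the lever is back up (within 0.05 rad of rest) and the shutter is held open in its notch (beyond 28.5 mm) (all of step 4 and x of token1_center in the frame of dispenser between 0.025 and 0.115 m and y of token1_center in the frame of dispenser between -0.045 and 0.045 m and z of token1_center in the frame of dispenser between 0 and 0.042 m and x of token2_center in the frame of dispenser between 0.025 and 0.115 m and y of token2_center in the frame of dispenser between -0.045 and 0.045 m and z of token2_center in the frame of dispenser between 0 and 0.042 m and x of token4_center in the frame of dispenser between -0.012 and 0.012 m and z of each of token4_center, token5_center, token6_center in the frame of dispenser above 0.055 m and x of token5_center in the frame of dispenser between -0.012 and 0.012 m and x of token6_center in the frame of dispenser between -0.012 and 0.012 m and value of joint shutter above 0.0285 m); the robot touches nothing.
It fails at once if a fourth token left the magazine (z of token4_center in the frame of dispenser below 0.05 m).
It fails at once if the dispenser was loaded with more than 40 N (contact force between any of the fingers, the arm and dispenser above 40 N).
It fails at once if a bystander was shifted by more than 30 mm (distance of any of mug, tape_roll, salt_jar, card_box, bowl, candlestick, table_lamp from where it was at the start of the episode above 0.03 m).
It also fails if it takes over 58 s, if anything falls off the work surface, if the arm or the gripper's body presses on something with over 40 N, if the wrist force passes 120 N, or if a joint passes its speed limit or range.

## Working session

There is one attempt and no reset: what is moved stays moved. The work goes in short steps, Python scripts to look and compute and a tool call to move; the robot and the scene stay as the last step left them, time stands still between calls to the robot, and variables do not carry over. Pictures are saved under pics/ and viewed, and the job is handed in when it is done.

Besides the shell and the picture viewer there is one more tool, called after "Emit:" in YAML: its name, and indented under it one key for each argument. apply_moves: Moves the arm, as the interface text tells. Its arguments: {"type":"object","properties":{"plan":{"type":"array"},"grip_force":{"type":"number"}},"required":["plan"]}

```bash
mkdir -p pics
python3 - <<'E'
from station import arm
import cv2,numpy as np
o=arm.get_obs();print({k:np.round(v,4).tolist() for k,v in o.items()})
for n in("side","top"):
    p,d=arm.get_image(n);cv2.imwrite(f"pics/{n}0.png",p);np.save(f"{n}0.npy",d)
    print(n,arm.get_calibration(n))
E
```

```text
{'t': 0.0, 'joints': [1.1445, 0.4179, -0.0103, 1.6142, 0.0047, 1.1107, -0.053], 'qvel': [0.0002, -0.0013, -0.0002, -0.0019, -0.0021, 0.0012, -0.0013], 'joint_torque': [-0.0024, -86.4437, 0.6773, -43.4897, 0.019, 0.0075, 0.0], 'ee_pos': [0.2344, -0.579, 0.2307], 'tcp_rot': [-0.1348, -0.6939, -0.1356, 0.6942], 'contact_force': [0.2955, -0.1162, -0.4022], 'torque': [-0.0147, 0.0194, 0.0112], 'finger_gap': 0.0855}
side {'fx': 474.2916872296727, 'fy': 474.2916872296727, 'cx': 256.79121438881816, 'cy': 186.30307942753382, 'rvec': array([ 0.50158672, -2.63941275,  1.28824619]), 'tvec': array([0.58414219, 0.22582676, 1.51080999])}
top {'fx': 380.22608119479065, 'fy': 380.22608119479065, 'cx': 256.9223422513313, 'cy': 197.24819778465053, 'rvec': array([ 2.13749505, -2.1999458 ,  0.11363209]), 'tvec': array([0.02119346, 0.66273134, 1.49697052])}
```

View pics/side0.png

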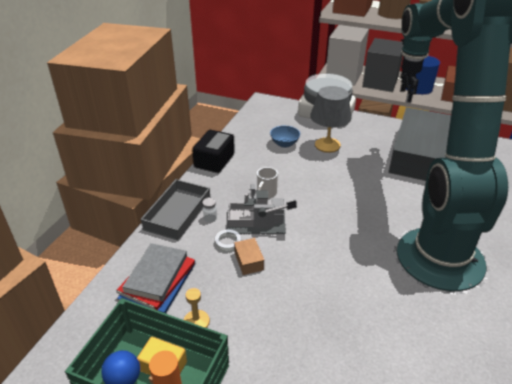

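View pics/top0.png

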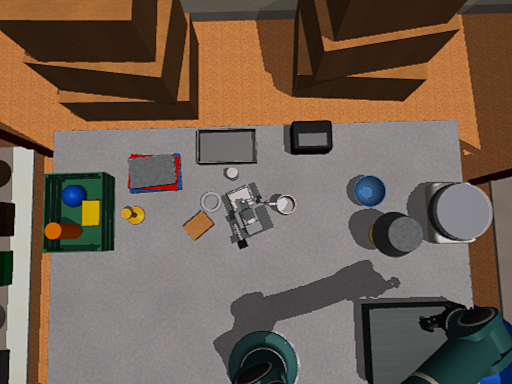

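The dispenser is near top pixel (247,213), with the black pad at (241,243) and the mug at (285,204). In the side view it is at about (258,213). Next I'll zoom in and build a height map.

```bash
cat > h.py <<'E'
import numpy as np,cv2
from station import arm
def cal(n):
    c=arm.get_calibration(n);K=np.array([[c['fx'],0,c['cx']],[0,c['fy'],c['cy']],[0,0,1]]);return K,cv2.Rodrigues(c['rvec'])[0],c['tvec'],c['rvec']
def cloud(n,d):
    K,R,t,_=cal(n);v,u=np.mgrid[:384,:512]
    P=np.stack([(u-K[0,2])/K[0,0]*d,(v-K[1,2])/K[1,1]*d,d],-1)
    return (P-t)@R
def proj(n,p):
    K,R,t,r=cal(n);return cv2.projectPoints(np.array(p,float).reshape(-1,3),r,t,K,None)[0][:,0]
E
python3 - <<'E'
from h import *
for n,(a,b,c,d_) in dict(top=(185,315,165,262),side=(200,310,160,250)).items():
    p=cv2.imread(f"pics/{n}0.png");cv2.imwrite(f"pics/{n}0z.png",cv2.resize(p[c:d_,a:b],None,fx=6,fy=6,interpolation=cv2.INTER_CUBIC))
    d=np.load(f"{n}0.npy");W=cloud(n,d)
    m=(d>0);print(n,np.median(W[...,2][m&(abs(W[...,2])<.03)]))
W=cloud('top',np.load('top0.npy'))
for v in range(180,250,2): print(v,' '.join('%3d'%(1000*W[v,u,2]) for u in range(216,276,2)))
print(W[212,247],W[243,241])
E
```

```text
top -0.0006250750889295149
side 0.0002821431964752689
180   7  -4  -6  -4  -2   4   0  11  24  20  -1   3   0   2   0  -2  -2  -2   3  -3   0   5   0   5  -6   2   5   1   0  -2
182   1   4  -1   3   1   1  -3   0   1   4  -2  -3   0   1  -2  -5  -8  -4   0   1  -3   0   0  -4  -6   0  -3   1   3   2
184  -4  -9   1   1   3  -3   2   0  -6   1   0  -1  -1  -1   2  -5  -2   2   4   5  -3  -2  -1  -1  -2  -3  -1   2  -3  -1
186   0  -6  -1  -1   5   3  -4   2  -3  -1   0   0  -3  -1  34  32   5   9   5   5  -8  -5   0  -5  -3   5   2   4   0   0
188  -5   0  -1  -4   1  -3   0   0   2  -1  -2  -3  36  22   2  11  40   3  -1   5   5  -1   4   2   0   2  -4   0   3  -1
190   0   6  -5  -6   9  -2   0   0   0   0  37  21   1  12   4   3  14   6   1  -1   1  -4  -1   3   2  -5   0   0   0  -8
192   3  -1  -8  -2   3   4   1  36  33   5  12   8  13  13   6   7  10  34   0   6   0  -2  -2  -5   4   4  -2   3   1  -8
194  21  -4   0  -3   0   3  30  12   6   5   6  13   6   5   9   9   9   7   6   5   7   5  -1   4   1  -2   0  -5   5  -3
196  21  19   0   4   3   9  37  14   5   9  10  11  1
[... 2663 characters left out ...]
-1  -6   2
240   0  -4   2  -2   3  -7  -5  -1   1   0  -8  -3 119 121 119  -2   0  -2  -6   5   2   5   1  -6  -2   3   5  -5   4  -5
242  -3  -1  -3   2   0   0   0   4  -3  -4  -5 119 117 119 122   0  -2   0  -1   3  -2  -3   6  -1   3   2   2   1  -1  -3
244  -1  -1  -3   2   2  -5  -1  -4  -1   0  -6 122 126 122 126 124   2   2   2  -4   4   3  -1  -5  -4  -3   0  -2   0   0
246  -1   6  -1   2   3  -4   2   3  -4  -1   1 119 126 126 121 124  -1   3   1  -3  -1  -2   1  -1  -2   1  -3   0   0   2
248  -7  -4  -3  -7  -3   0   0   1   7  -2   5   2 126 127  -1  -4  -2  -3   0  -5   0   1   2   0  -3  -1  -3  -3   4   0
[0.59952933 0.04165092 0.11408134] [0.48340653 0.0667854  0.12650055]
```

View pics/top0z.png

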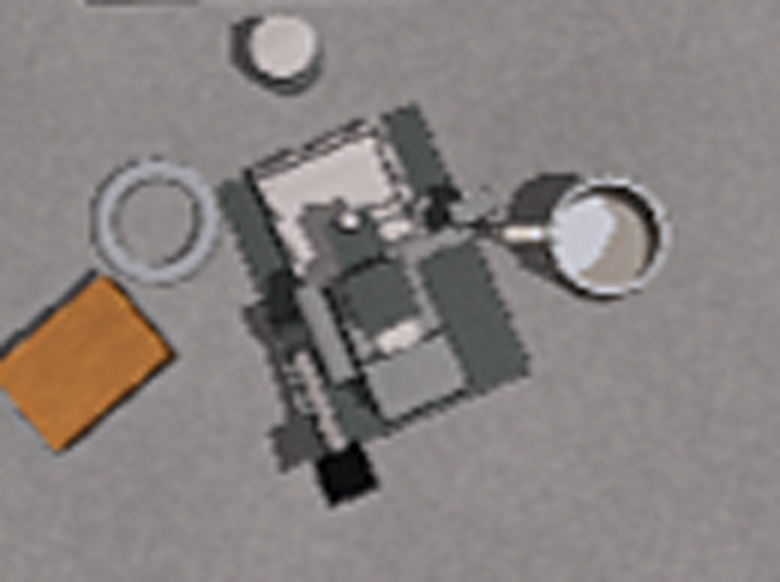

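View pics/side0z.png

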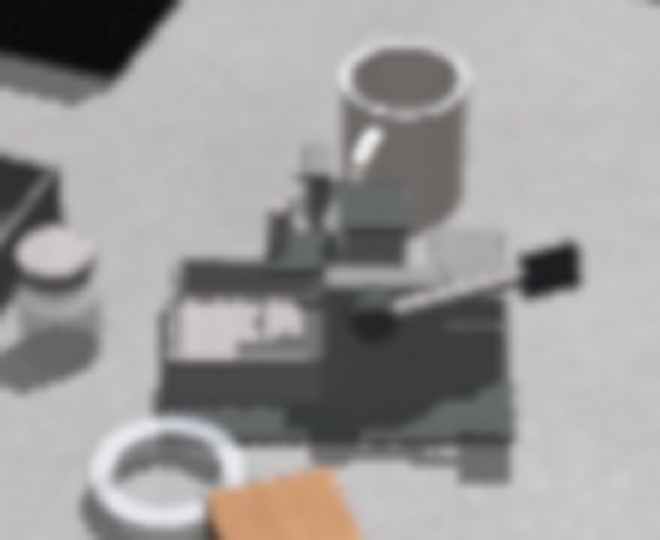

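Run:
```python
from h import *
from scipy.optimize import least_squares
W=cloud('top',np.load('top0.npy'));p=cv2.imread('pics/top0.png')
v,u=np.mgrid[:384,:512]
def cen(m,name):
    q=W[m];c=(q[:,:2].max(0)+q[:,:2].min(0))/2;print(name,m.sum(),q.mean(0),c);return q.mean(0)
R=(u>=216)&(u<=276)&(v>182)&(v<255);z=W[...,2]
pad=cen(R&(p.max(2)<40)&(z>.105)&(v>232),'pad')
mag=cen(R&(z>.103)&(u>236)&(u<258)&(v>206)&(v<224),'mag')
stub=cen(R&(z>.095)&(u>236)&(u<250)&(v>194)&(v<206),'stub')
chk=cen(R&(z>.088)&(z<.107)&(u<246)&(v>208)&(v<229),'cheek')
M=np.array([[-93,64],[0,0],[53,0]])/1e3
for T in ([0,1,2],[0,1]):
  Q=np.array([pad,mag,stub])[T,:2];Mm=M[T]
  f=lambda a:(Mm@np.array([[np.cos(a[2]),np.sin(a[2])],[-np.sin(a[2]),np.cos(a[2])]])+a[:2]-Q).ravel()
  s=least_squares(f,[.6,.04,.3]);print(s.x,np.degrees(s.x[2]),f(s.x)*1e3)
a=s.x
def D(x,y,zz):c,s_=np.cos(a[2]),np.sin(a[2]);return [a[0]+c*x/1e3-s_*y/1e3,a[1]+s_*x/1e3+c*y/1e3,zz/1e3]
for n,(A,B,C,E) in dict(top=(185,315,165,262),side=(200,310,160,250)).items():
    g=cv2.resize(cv2.imread(f"pics/{n}0.png")[C:E,A:B],None,fx=6,fy=6,interpolation=cv2.INTER_CUBIC)
    def L(pts,col):
        q=(proj(n,[D(*k) for k in pts])-[A,C]+.5)*6;cv2.polylines(g,[q.astype(int)],True,col,1)
    box=lambda x0,x1,y0,y1,zz:[(x0,y0,zz),(x1,y0,zz),(x1,y1,zz),(x0,y1,zz)]
    L(box(-18,18,-20,20,114),(0,0,255));L(box(28,115,-45,45,38),(0,255,0));L(box(-40,28,33,51,98),(255,0,0));L(box(23,40,-93,-62,86),(0,255,255))
    L(box(-109,-77,47,81,123),(255,0,255));L(box(47,59,-6,6,112.5),(255,255,0))
    cv2.imwrite(f"pics/{n}fit.png",g)
```

```text
pad 60 [0.48276033 0.06255227 0.14597501] [0.49121165 0.04406826]
mag 112 [0.59044563 0.03982642 0.12546869] [0.55986291 0.04360761]
stub 10 [0.62635631 0.05408285 0.25510938] [0.57553778 0.03501788]
cheek 127 [0.56806216 0.08243629 0.09677539] [0.57119411 0.07919108]
[0.58665086 0.03706518 0.36897935] 21.140959214371836 [-5.93267117  0.66372886 -3.79476763 -2.76123843  9.7274388   2.09750957]
[0.59183332 0.03953347 0.39475436] 22.617758724451118 [-1.38769394  0.29295003  1.38769415 -0.29295007]
```

View pics/topfit.png

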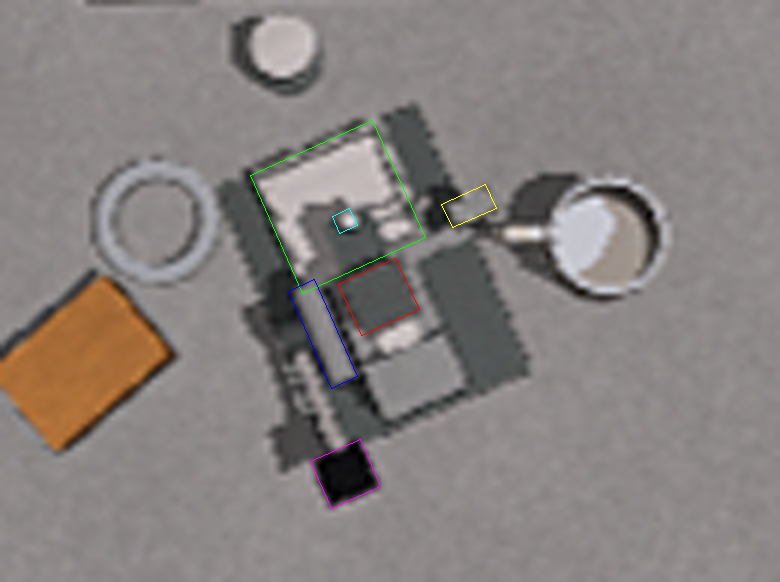

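View pics/sidefit.png

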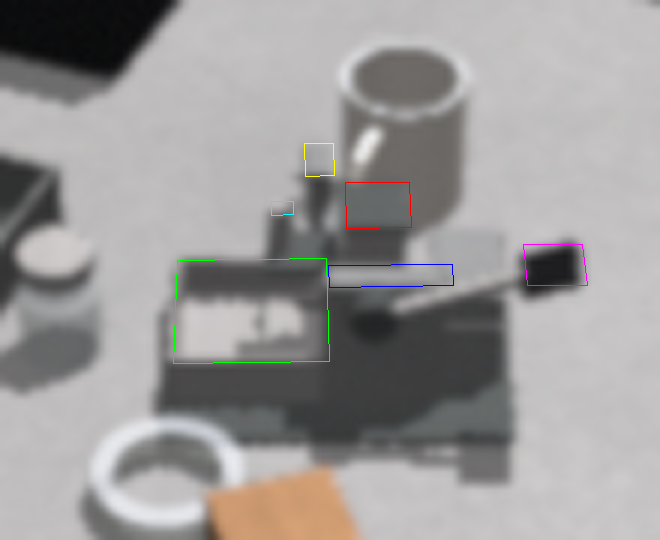

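Run:
```python
from h import *
from scipy.spatial.transform import Rotation as Ro
W=cloud('top',np.load('top0.npy'))
for n,(x,y) in dict(lamp=(399,234),mug=(286,204),bowl=(370,190)).items(): print(n,W[y,x])
q=arm.get_obs()['tcp_rot'];R=Ro.from_quat(q,scalar_first=True);print(R.as_matrix().round(3))
yd=R.as_matrix()[:,1];print('tool y yaw',np.degrees(np.arctan2(yd[1],yd[0])))
a=(.592,.0395,np.radians(22.6));c,s=np.cos(a[2]),np.sin(a[2])
for n,(x,y) in dict(pad=(-96,64),stub=(53,0),pre=(53,32),cont=(53,17),end=(53,-16)).items(): print(n,a[0]+c*x/1e3-s*y/1e3,a[1]+s*x/1e3+c*y/1e3)
```

```text
lamp [ 0.50028705 -0.48041124  0.24803704]
mug [ 6.35264368e-01 -1.16630789e-01  3.23801005e-04]
bowl [ 6.83302126e-01 -4.65370064e-01 -5.46648310e-04]
[[-0.     0.375 -0.927]
 [ 0.001 -0.927 -0.375]
 [-1.    -0.001  0.   ]]
tool y yaw -67.94891840532661
pad 0.47877691850692633 0.061693102919889616
stub 0.6409301415069879 0.0598676521009696
pre 0.6286326911818741 0.08941037904858498
cont 0.6343971210217713 0.07556222579189027
end 0.6470788666695447 0.045096288627161904
```

Emit:
apply_moves:
  plan:
    - [0,0,8.5,0.0,0.045,0.01,0]
    - [0,0,17,0.0,0.09,0.02,0]
    - [0,0,25.5,0.01,0.135,0.02,0]
    - [0,0,34,0.025,0.18,0.02,0]
    - [0,0,42.5,0.045,0.225,0.02,0]
  grip_force: 40

```text
t: 0.6
ee_pos: [0.2792, -0.3525, 0.2512]
tcp_rot: [-0.379, -0.597, -0.379, 0.597]
contact_force: [0.6, -0.1, 0.3]
finger_gap: 0.0124
```

Emit:
apply_moves:
  plan:
    - [0,0,8,0.025,0.04,0,0]
    - [0,0,16,0.05,0.08,0,0]
    - [0,0,24,0.075,0.12,0,0]
    - [0,0,32,0.1,0.16,0,0]
    - [0,0,40,0.125,0.2,0,0]

```text
t: 1.1
ee_pos: [0.4051, -0.1525, 0.2514]
tcp_rot: [0.561, 0.431, 0.56, -0.431]
contact_force: [0.9, -0.8, 0.3]
finger_gap: -0.0002
```

Emit:
apply_moves:
  plan:
    - [0,0,4,0.03,0.038,0,0]
    - [0,0,8,0.06,0.075,0,0]
    - [0,0,8,0.09,0.11,0,0]
    - [0,0,8,0.12,0.145,0,0]
    - [0,0,8,0.15,0.18,0,0]

```text
t: 1.6
ee_pos: [0.5555, 0.0271, 0.251]
tcp_rot: [0.588, 0.393, 0.588, -0.393]
contact_force: [0.1, -0.8, 0.5]
finger_gap: -0.0
```

Emit:
apply_moves:
  plan:
    - [0,0,0,0.03,0.03,-0.02,0]
    - [0,0,0,0.055,0.05,-0.05,0]
    - [0,0,0,0.073,0.062,-0.08,0]
    - [0,0,0,0.073,0.062,-0.1,0]
    - [0,0,0,0.073,0.062,-0.1,0]

```text
t: 2.1
ee_pos: [0.6261, 0.0879, 0.148]
tcp_rot: [0.587, 0.391, 0.59, -0.393]
contact_force: [-0.6, 0.1, 0.7]
finger_gap: 0.0002
```

```bash
cat > ov.py <<'E'
from h import *
import sys
from scipy.spatial.transform import Rotation as Ro
k=sys.argv[1]
o=arm.get_obs();print({x:np.round(v,4).tolist() for x,v in o.items() if x not in('joint_torque','qvel')})
y=Ro.from_quat(o['tcp_rot'],scalar_first=True).as_matrix()[:,1];print('toolyaw',np.degrees(np.arctan2(y[1],y[0])))
r=np.radians(22.6);e=o['ee_pos']-[.592,.0395,0];print('disp frame mm',1e3*np.array([e[0]*np.cos(r)+e[1]*np.sin(r),-e[0]*np.sin(r)+e[1]*np.cos(r),e[2]]))
im=[]
for n,(A,B,C,E) in dict(top=(190,290,170,260),side=(210,310,160,250)).items():
    p,d=arm.get_image(n);g=cv2.resize(p[C:E,A:B],None,fx=4,fy=4,interpolation=cv2.INTER_CUBIC)
    q=(proj(n,[o['ee_pos']])[0]-[A,C]+.5)*4;cv2.circle(g,tuple(q.astype(int)),3,(0,0,255),1);im.append(g)
cv2.imwrite(f'pics/{k}.png',np.hstack(im))
E
python3 ov.py a1
```

```text
{'t': 2.1, 'joints': [0.2367, 0.5878, -0.5902, 1.648, 0.368, 1.0247, -0.0768], 'ee_pos': [0.6261, 0.0879, 0.148], 'tcp_rot': [0.5867, 0.3913, 0.5898, -0.3935], 'contact_force': [-0.6047, 0.0757, 0.6746], 'torque': [0.017, -0.0123, 0.0557], 'finger_gap': 0.0002}
toolyaw 22.592973242027576
disp frame mm [ 50.0704536   31.54482898 147.9808974 ]
```

View pics/a1.png

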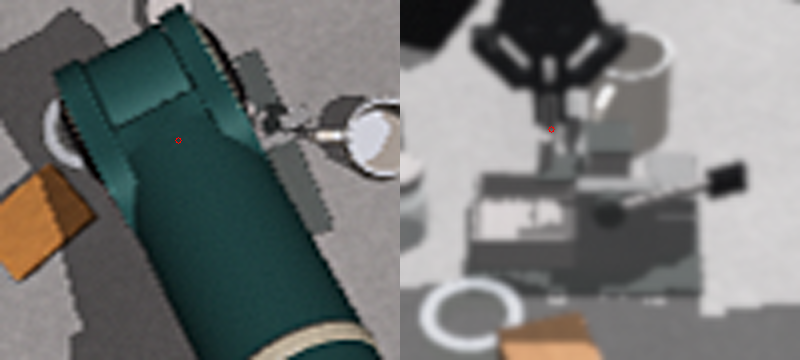

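Fingertips (side-view crop 551,129) are above and on the +y side of the stub. Now I'll lower them.

Emit:
apply_moves:
  plan:
    - [0,0,0,0.002,0.001,-0.02,0]
    - [0,0,0,0.002,0.001,-0.04,0]
    - [0,0,0,0.002,0.001,-0.054,0]
    - [0,0,0,0.002,0.001,-0.054,0]

```text
t: 2.6
ee_pos: [0.6291, 0.0882, 0.0968]
tcp_rot: [0.588, 0.392, 0.588, -0.393]
contact_force: [-0.8, -0.3, -0.0]
finger_gap: -0.0002
```

Emit:
apply_moves:
  plan:
    - [0,0,0,0.0015,-0.0037,0,0]
    - [0,0,0,0.0031,-0.0074,0,0]
    - [0,0,0,0.0046,-0.0111,0,0]
    - [0,0,0,0.0061,-0.0148,0,0]

```text
t: 3.0
ee_pos: [0.6362, 0.0734, 0.0978]
tcp_rot: [0.588, 0.393, 0.588, -0.393]
contact_force: [0.7, 0.2, 1.0]
finger_gap: -0.0006
```

Emit:
apply_moves:
  plan:
    - [0,0,0,0.0015,-0.0037,0,0]
    - [0,0,0,0.0031,-0.0074,0,0]
    - [0,0,0,0.0046,-0.0111,0,0]
    - [0,0,0,0.0061,-0.0148,0,0]

```text
t: 3.4
ee_pos: [0.6419, 0.0589, 0.0973]
tcp_rot: [0.588, 0.393, 0.588, -0.393]
contact_force: [-1.1, 2.2, 1.4]
finger_gap: 0.0004
```

```bash
python3 ov.py a2
```

```text
{'t': 3.4, 'joints': [0.2554, 0.6634, -0.5567, 1.6501, 0.4121, 0.9477, -0.0567], 'ee_pos': [0.6419, 0.0589, 0.0973], 'tcp_rot': [0.5881, 0.3926, 0.5882, -0.3926], 'contact_force': [-1.1396, 2.2467, 1.3949], 'torque': [0.2688, 0.1704, 0.0183], 'finger_gap': 0.0004}
toolyaw 22.553479828412414
disp frame mm [53.54678346 -1.24014486 97.28633303]
```

View pics/a2.png

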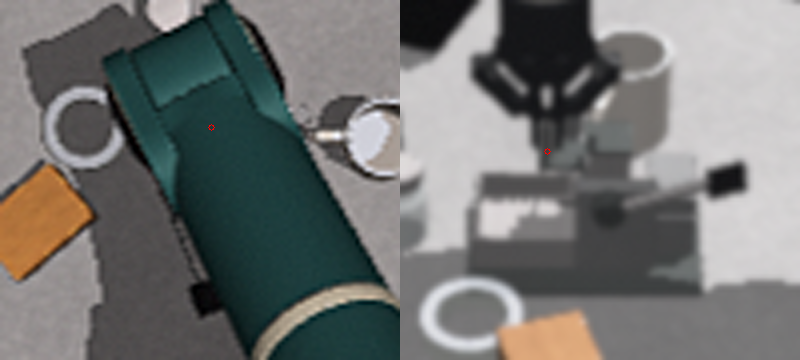

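The fingers are on the stub with about 2 N of spring force. The mug and the other things have not moved. I'll keep pushing slowly towards the ball.

Emit:
apply_moves:
  plan:
    - [0,0,0,0.0008,-0.0018,0,0]
    - [0,0,0,0.0015,-0.0037,0,0]
    - [0,0,0,0.0023,-0.0055,0,0]

```text
t: 3.8
ee_pos: [0.6441, 0.0536, 0.0972]
tcp_rot: [0.588, 0.392, 0.588, -0.393]
contact_force: [-1.8, 1.5, 1.9]
finger_gap: 0.0001
```

Emit:
apply_moves:
  plan:
    - [0,0,0,0.0006,-0.0014,0,0]
    - [0,0,0,0.0012,-0.0028,0,0]

```text
t: 4.0
ee_pos: [0.6451, 0.0512, 0.0972]
tcp_rot: [0.588, 0.393, 0.588, -0.392]
contact_force: [-5.0, 6.1, 1.3]
finger_gap: -0.0001
```

Emit:
apply_moves:
  plan:
    - [0,0,0,0.0006,-0.0014,0,0]
    - [0,0,0,0.0012,-0.0028,0,0]

```text
t: 4.2
ee_pos: [0.6458, 0.0499, 0.0972]
tcp_rot: [0.588, 0.392, 0.589, -0.392]
contact_force: [-7.7, 12.4, 1.4]
finger_gap: -0.0001
```

Emit:
apply_moves:
  plan:
    - [0,0,0,0.0006,-0.0014,0,0]
    - [0,0,0,0.0012,-0.0028,0,0]

```text
t: 4.4
ee_pos: [0.6471, 0.0464, 0.0971]
tcp_rot: [0.588, 0.392, 0.589, -0.392]
contact_force: [-3.7, 2.9, 2.0]
finger_gap: 0.0001
```

Emit:
apply_moves:
  plan:
    - [0,0,0,0.0006,-0.0014,0,0]
    - [0,0,0,0.0012,-0.0028,0,0]
    - [0,0,0,0.0012,-0.0028,0,0]

```text
t: 4.7
ee_pos: [0.6485, 0.0431, 0.0971]
tcp_rot: [0.588, 0.393, 0.589, -0.392]
contact_force: [-4.9, 4.7, 1.4]
finger_gap: -0.0004
```

```bash
python3 ov.py a3
```

```text
{'t': 4.7, 'joints': [0.2768, 0.6719, -0.5544, 1.6349, 0.4119, 0.9547, -0.028], 'ee_pos': [0.6485, 0.0431, 0.0971], 'tcp_rot': [0.5877, 0.3925, 0.5886, -0.3924], 'contact_force': [-4.9027, 4.7354, 1.3849], 'torque': [1.1064, 0.9197, -0.0101], 'finger_gap': -0.0004}
toolyaw 22.57418211933042
disp frame mm [ 53.55235627 -18.38555784  97.11854781]
```

View pics/a3.png

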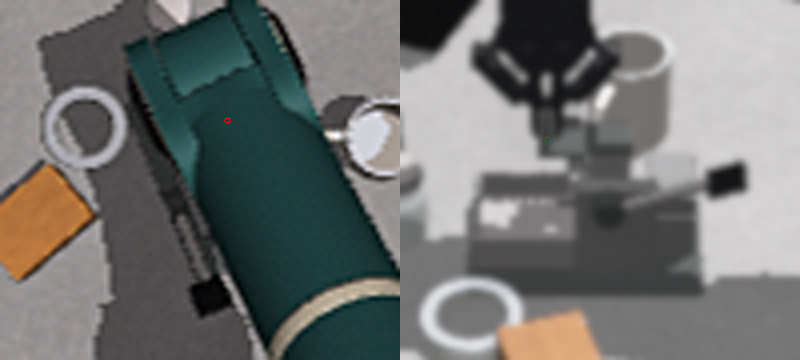

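Emit:
apply_moves:
  plan:
    - [0,0,0,0.0004,-0.0009,0,0]
    - [0,0,0,0.0006,-0.0014,0,0]

```text
t: 5.0
ee_pos: [0.6487, 0.0427, 0.0971]
tcp_rot: [0.588, 0.392, 0.589, -0.392]
contact_force: [-7.6, 10.6, 2.3]
finger_gap: 0.0002
```

Force rises sharply with only about 0.4 mm of motion, so this is the end stop. I'll back off along +y.

Emit:
apply_moves:
  plan:
    - [0,0,0,-0.0015,0.0037,0,0]
    - [0,0,0,-0.0046,0.011,0,0]
    - [0,0,0,-0.0077,0.0185,0,0]
    - [0,0,0,-0.0115,0.0277,0,0]
    - [0,0,0,-0.0115,0.0277,0.01,0]

```text
t: 5.5
ee_pos: [0.6368, 0.0705, 0.1067]
tcp_rot: [0.588, 0.392, 0.589, -0.392]
contact_force: [-0.4, -0.5, 0.4]
finger_gap: -0.0002
```

Emit:
apply_moves:
  plan:
    - [0,0,0,0,0,0.04,0]
    - [0,0,0,0,0,0.08,0]
    - [0,0,0,-0.03,0,0.1,0]
    - [0,0,0,-0.075,0,0.1,0]
    - [0,0,0,-0.12,0,0.1,0]

```text
t: 6.0
ee_pos: [0.5169, 0.0687, 0.2082]
tcp_rot: [0.589, 0.393, 0.588, -0.392]
contact_force: [0.2, 0.2, 0.4]
finger_gap: 0.0001
```

```bash
python3 ov.py a4
```

```text
{'t': 6.0, 'joints': [0.3729, 0.3233, -0.6738, 1.8776, 0.2358, 1.0192, -0.0068], 'ee_pos': [0.5169, 0.0687, 0.2082], 'tcp_rot': [0.5885, 0.3929, 0.5876, -0.3925], 'contact_force': [0.2064, 0.2029, 0.4185], 'torque': [0.0744, -0.0375, 0.0305], 'finger_gap': 0.0001}
toolyaw 22.53243855549241
disp frame mm [-58.10766657  55.87050681 208.18708395]
```

View pics/a4.png

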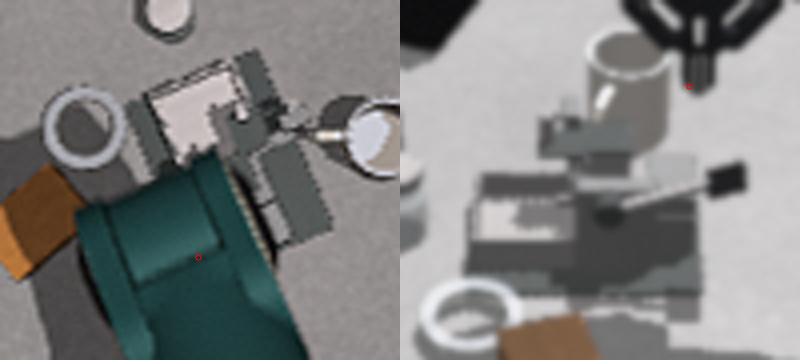

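In the top crop the stub has stayed at (240,118), about 30 mm towards -y from where it began, so the shutter is latched. The mug has not moved. Next I'll go over the pad.

Emit:
apply_moves:
  plan:
    - [0,0,0,-0.03,-0.006,-0.01,0]
    - [0,0,0,-0.041,-0.0085,-0.04,0]
    - [0,0,0,-0.041,-0.0085,-0.063,0]
    - [0,0,0,-0.041,-0.0085,-0.063,0]

```text
t: 6.5
ee_pos: [0.476, 0.0598, 0.143]
tcp_rot: [0.587, 0.392, 0.589, -0.393]
contact_force: [0.6, -0.6, 1.7]
finger_gap: 0.0001
```

```bash
python3 ov.py a5
```

```text
{'t': 6.5, 'joints': [0.3742, 0.3418, -0.6576, 2.0297, 0.2736, 0.8591, -0.0432], 'ee_pos': [0.476, 0.0598, 0.143], 'tcp_rot': [0.5874, 0.3919, 0.5888, -0.3933], 'contact_force': [0.5719, -0.65, 1.7195], 'torque': [0.0651, -0.0098, -0.0086], 'finger_gap': 0.0001}
toolyaw 22.545311276229544
disp frame mm [-99.28077087  63.32458159 142.98009765]
```

View pics/a5.png

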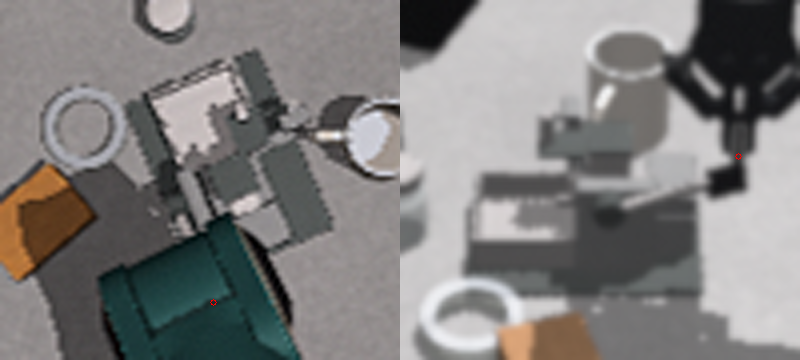

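Fingertips (side crop 739,156) are right above the black pad. I'll start press 1, with the first part quicker.

Emit:
apply_moves:
  plan:
    - [0,0,0,0,0,-0.01,0]
    - [0,0,0,0,0,-0.02,0]
    - [0,0,0,0,0,-0.026,0]
    - [0,0,0,0,0,-0.032,0]
    - [0,0,0,0,0,-0.038,0]

```text
t: 7.1
ee_pos: [0.477, 0.0602, 0.1058]
tcp_rot: [0.588, 0.392, 0.588, -0.393]
contact_force: [-1.4, -0.9, 5.2]
finger_gap: -0.0001
```

Emit:
apply_moves:
  plan:
    - [0,0,0,0,0,-0.004,0]
    - [0,0,0,0,0,-0.008,0]
    - [0,0,0,0,0,-0.012,0]
    - [0,0,0,0,0,-0.015,0]
    - [0,0,0,0,0,-0.0175,0]

```text
t: 7.6
ee_pos: [0.4769, 0.0602, 0.0884]
tcp_rot: [0.588, 0.392, 0.588, -0.393]
contact_force: [-2.6, -0.1, 4.1]
finger_gap: 0.0002
```

Emit:
apply_moves:
  plan:
    - [0,0,0,0,0,-0.002,0]
    - [0,0,0,0,0,-0.004,0]
    - [0,0,0,0,0,-0.006,0]

```text
t: 7.9
ee_pos: [0.4769, 0.0602, 0.0826]
tcp_rot: [0.588, 0.393, 0.588, -0.393]
contact_force: [-2.6, -1.2, 4.0]
finger_gap: -0.0004
```

Emit:
apply_moves:
  plan:
    - [0,0,0,0,0,-0.0015,0]
    - [0,0,0,0,0,-0.003,0]

```text
t: 8.1
ee_pos: [0.477, 0.0602, 0.0797]
tcp_rot: [0.588, 0.393, 0.588, -0.393]
contact_force: [-3.2, -1.8, 4.8]
finger_gap: -0.0001
```

Emit:
apply_moves:
  plan:
    - [0,0,0,0,0,-0.0015,0]
    - [0,0,0,0,0,-0.003,0]

```text
t: 8.3
ee_pos: [0.4772, 0.0603, 0.0767]
tcp_rot: [0.588, 0.393, 0.588, -0.393]
contact_force: [-2.9, 0.3, 4.8]
finger_gap: -0.0003
```

Emit:
apply_moves:
  plan:
    - [0,0,0,0,0,-0.0015,0]
    - [0,0,0,0,0,-0.003,0]

```text
t: 8.5
ee_pos: [0.4774, 0.0603, 0.0741]
tcp_rot: [0.588, 0.393, 0.588, -0.392]
contact_force: [-6.5, -2.5, 18.9]
finger_gap: -0.0003
```

Emit:
apply_moves:
  plan:
    - [0,0,0,0,0,-0.0015,0]
    - [0,0,0,0,0,-0.003,0]

```text
t: 8.7
ee_pos: [0.4777, 0.0603, 0.0716]
tcp_rot: [0.589, 0.393, 0.588, -0.392]
contact_force: [-10.2, -3.2, 34.5]
finger_gap: -0.0
```

That reached the stop: 19 N, then 35 N, which is more than I wanted. I'll let up now and only go to about z = 0.0745 from here on.

Emit:
apply_moves:
  plan:
    - [0,0,0,0,0,0.003,0]
    - [0,0,0,0,0,0.01,0]
    - [0,0,0,0,0,0.02,0]
    - [0,0,0,0,0,0.035,0]
    - [0,0,0,0,0,0.05,0]

```text
t: 9.2
ee_pos: [0.4774, 0.0605, 0.1221]
tcp_rot: [0.588, 0.393, 0.588, -0.392]
contact_force: [1.7, 0.7, 1.3]
finger_gap: -0.0003
```

Emit:
apply_moves:
  plan:
    - [0,0,0,0,0,0.015,0]
    - [0,0,0,0,0,0.025,0]
    - [0,0,0,0,0,0.025,0]

```text
t: 9.5
ee_pos: [0.4778, 0.0602, 0.1472]
tcp_rot: [0.589, 0.393, 0.587, -0.392]
contact_force: [0.9, 0.2, -0.8]
finger_gap: -0.0002
```

```bash
python3 ov.py b1
```

```text
{'t': 9.5, 'joints': [0.3783, 0.3358, -0.6623, 2.0257, 0.2709, 0.8633, -0.0412], 'ee_pos': [0.4778, 0.0602, 0.1472], 'tcp_rot': [0.5888, 0.3931, 0.5873, -0.3923], 'contact_force': [0.9139, 0.1593, -0.7538], 'torque': [0.0396, 0.0082, 0.0028], 'finger_gap': -0.0002}
toolyaw 22.53117540880399
disp frame mm [-97.47450726  63.04178225 147.23329848]
```

View pics/b1.png

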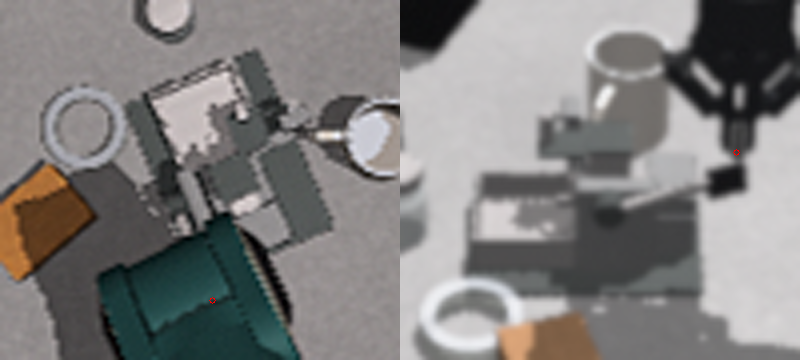

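Run:
```python
import cv2,numpy as np
o=[]
for k in('a5','b1'):
    g=cv2.imread(f'pics/{k}.png')
    o.append(np.vstack([cv2.resize(g[40:220,130:290],(400,290)),cv2.resize(g[150:280,455:615],(400,290))]))
cv2.imwrite('pics/cmp1.png',np.hstack(o))
```

```text
(no output)
```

View pics/cmp1.png

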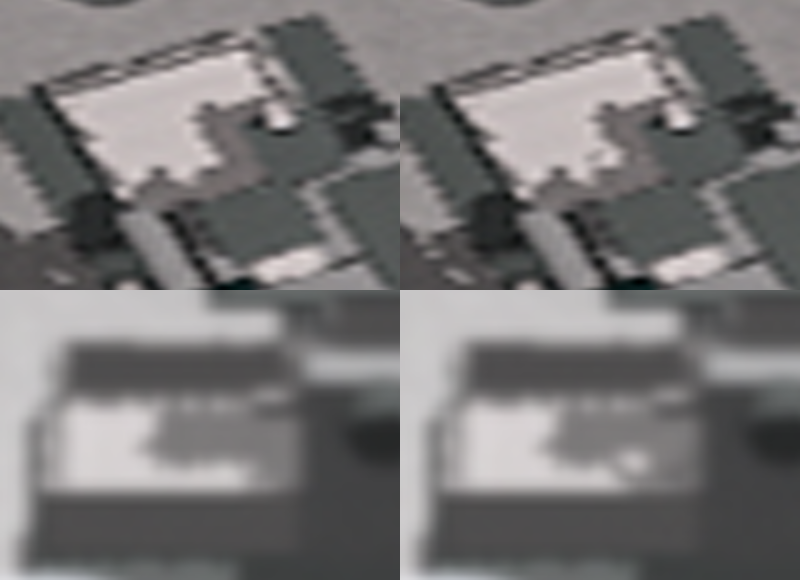

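One token now lies in the tray (side close-up 630,460), the lever is up and the shutter is still held. Press 2, same path, to a smaller depth.

Emit:
apply_moves:
  plan:
    - [0,0,0,0,0,-0.015,0]
    - [0,0,0,0,0,-0.022,0]
    - [0,0,0,0,0,-0.029,0]
    - [0,0,0,0,0,-0.036,0]
    - [0,0,0,0,0,-0.042,0]

```text
t: 10.1
ee_pos: [0.4768, 0.0602, 0.1032]
tcp_rot: [0.588, 0.392, 0.588, -0.393]
contact_force: [-2.0, -0.2, 4.6]
finger_gap: -0.0
```

Emit:
apply_moves:
  plan:
    - [0,0,0,0,0,-0.005,0]
    - [0,0,0,0,0,-0.01,0]
    - [0,0,0,0,0,-0.014,0]
    - [0,0,0,0,0,-0.0165,0]
    - [0,0,0,0,0,-0.019,0]

```text
t: 10.6
ee_pos: [0.4769, 0.0602, 0.0846]
tcp_rot: [0.588, 0.393, 0.588, -0.393]
contact_force: [-3.4, -1.7, 4.1]
finger_gap: -0.0001
```

Emit:
apply_moves:
  plan:
    - [0,0,0,0,0,-0.002,0]
    - [0,0,0,0,0,-0.004,0]
    - [0,0,0,0,0,-0.006,0]
    - [0,0,0,0,0,-0.008,0]

```text
t: 11.0
ee_pos: [0.4772, 0.0603, 0.0767]
tcp_rot: [0.588, 0.393, 0.588, -0.393]
contact_force: [-1.7, -0.6, 5.1]
finger_gap: 0.0004
```

Emit:
apply_moves:
  plan:
    - [0,0,0,0,0,-0.001,0]
    - [0,0,0,0,0,-0.002,0]
    - [0,0,0,0,0,-0.0027,0]
    - [0,0,0,0,0,-0.0027,0]

```text
t: 11.4
ee_pos: [0.4774, 0.0603, 0.0745]
tcp_rot: [0.588, 0.393, 0.588, -0.392]
contact_force: [-4.8, -2.0, 16.6]
finger_gap: 0.0001
```

Emit:
apply_moves:
  plan:
    - [0,0,0,0,0,-0.0004,0]
    - [0,0,0,0,0,-0.0004,0]

```text
t: 11.6
ee_pos: [0.4775, 0.0603, 0.0742]
tcp_rot: [0.588, 0.393, 0.588, -0.392]
contact_force: [-5.2, -1.7, 16.3]
finger_gap: 0.0004
```

Emit:
apply_moves:
  plan:
    - [0,0,0,0,0,0.004,0]
    - [0,0,0,0,0,0.012,0]
    - [0,0,0,0,0,0.025,0]
    - [0,0,0,0,0,0.04,0]
    - [0,0,0,0,0,0.055,0]

```text
t: 12.1
ee_pos: [0.4775, 0.0605, 0.1301]
tcp_rot: [0.588, 0.393, 0.588, -0.392]
contact_force: [-0.7, -0.3, -0.3]
finger_gap: -0.0
```

Emit:
apply_moves:
  plan:
    - [0,0,0,0,0,0.0171,0]
    - [0,0,0,0,0,0.0171,0]
    - [0,0,0,0,0,0.0171,0]

```text
t: 12.4
ee_pos: [0.4772, 0.0601, 0.1462]
tcp_rot: [0.588, 0.393, 0.588, -0.393]
contact_force: [-0.2, -0.9, -0.8]
finger_gap: 0.0003
```

```bash
python3 ov.py b2;python3 - <<'E'
import cv2,numpy as np
o=[]
for k in('b1','b2'):
    g=cv2.imread(f'pics/{k}.png')
    o.append(np.vstack([cv2.resize(g[40:220,130:290],(400,290)),cv2.resize(g[150:280,455:615],(400,290))]))
cv2.imwrite('pics/cmp2.png',np.hstack(o))
E
```

```text
{'t': 12.4, 'joints': [0.3794, 0.3377, -0.6637, 2.0269, 0.2727, 0.8626, -0.0427], 'ee_pos': [0.4772, 0.0601, 0.1462], 'tcp_rot': [0.5884, 0.3928, 0.5877, -0.3925], 'contact_force': [-0.1951, -0.932, -0.7898], 'torque': [-0.0433, 0.0035, 0.0049], 'finger_gap': 0.0003}
toolyaw 22.536903328131146
disp frame mm [-98.06088978  63.15902851 146.15911048]
```

View pics/cmp2.png

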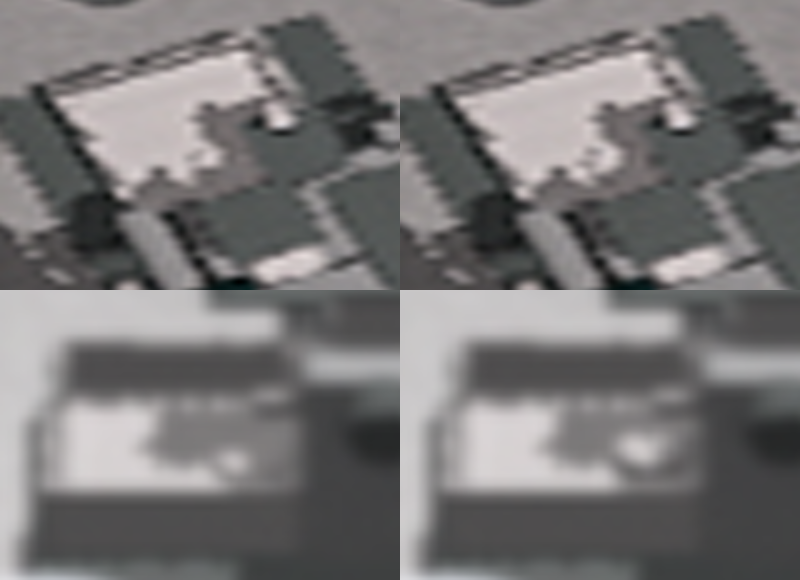

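View pics/b2.png

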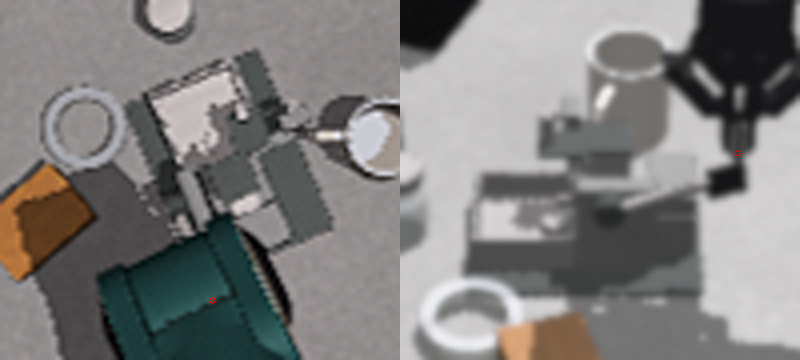

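A second token appeared, lying on the first (side close-up 640,448). The lever is up and the shutter is held. Press 3 with the same numbers.

Emit:
apply_moves:
  plan:
    - [0,0,0,0,0,-0.015,0]
    - [0,0,0,0,0,-0.022,0]
    - [0,0,0,0,0,-0.029,0]
    - [0,0,0,0,0,-0.036,0]
    - [0,0,0,0,0,-0.042,0]

```text
t: 13.0
ee_pos: [0.4768, 0.0602, 0.1032]
tcp_rot: [0.588, 0.392, 0.588, -0.393]
contact_force: [-1.9, -0.6, 3.5]
finger_gap: 0.0003
```

Emit:
apply_moves:
  plan:
    - [0,0,0,0,0,-0.005,0]
    - [0,0,0,0,0,-0.01,0]
    - [0,0,0,0,0,-0.014,0]
    - [0,0,0,0,0,-0.0165,0]
    - [0,0,0,0,0,-0.019,0]

```text
t: 13.5
ee_pos: [0.4769, 0.0602, 0.0846]
tcp_rot: [0.588, 0.393, 0.588, -0.393]
contact_force: [-3.4, -0.8, 4.0]
finger_gap: 0.0
```

Emit:
apply_moves:
  plan:
    - [0,0,0,0,0,-0.002,0]
    - [0,0,0,0,0,-0.004,0]
    - [0,0,0,0,0,-0.006,0]
    - [0,0,0,0,0,-0.008,0]

```text
t: 13.9
ee_pos: [0.4772, 0.0603, 0.0767]
tcp_rot: [0.588, 0.393, 0.588, -0.393]
contact_force: [-1.8, -0.6, 4.9]
finger_gap: -0.0001
```

Emit:
apply_moves:
  plan:
    - [0,0,0,0,0,-0.001,0]
    - [0,0,0,0,0,-0.002,0]
    - [0,0,0,0,0,-0.0027,0]
    - [0,0,0,0,0,-0.0031,0]
    - [0,0,0,0,0,-0.0031,0]

```text
t: 14.4
ee_pos: [0.4774, 0.0603, 0.0742]
tcp_rot: [0.588, 0.393, 0.588, -0.392]
contact_force: [-5.6, -1.7, 17.4]
finger_gap: -0.0002
```

Emit:
apply_moves:
  plan:
    - [0,0,0,0,0,0.004,0]
    - [0,0,0,0,0,0.012,0]
    - [0,0,0,0,0,0.025,0]
    - [0,0,0,0,0,0.04,0]
    - [0,0,0,0,0,0.055,0]

```text
t: 14.9
ee_pos: [0.4774, 0.0605, 0.1303]
tcp_rot: [0.588, 0.393, 0.588, -0.392]
contact_force: [0.4, 0.9, -0.6]
finger_gap: 0.0002
```

Emit:
apply_moves:
  plan:
    - [0,0,0,0,0,0.0171,0]
    - [0,0,0,0,0,0.05,0]
    - [0,0,0,-0.03,0,0.08,0]
    - [0,0,0,-0.06,0,0.1,0]
    - [0,0,0,-0.06,0,0.1,0]

```text
t: 15.4
ee_pos: [0.4155, 0.0606, 0.2317]
tcp_rot: [0.59, 0.392, 0.587, -0.392]
contact_force: [0.5, -0.4, -1.3]
finger_gap: 0.0003
```

```bash
python3 ov.py b3;python3 - <<'E'
import cv2,numpy as np
o=[]
for k in('b2','b3'):
    g=cv2.imread(f'pics/{k}.png')
    o.append(np.vstack([cv2.resize(g[40:220,130:290],(400,290)),cv2.resize(g[150:280,455:615],(400,290))]))
cv2.imwrite('pics/cmp3.png',np.hstack(o))
E
```

```text
{'t': 15.4, 'joints': [0.4956, 0.0768, -0.7398, 2.0736, 0.0653, 1.0089, 0.117], 'ee_pos': [0.4155, 0.0606, 0.2317], 'tcp_rot': [0.59, 0.3924, 0.5866, -0.3923], 'contact_force': [0.4591, -0.4497, -1.2953], 'torque': [-0.0362, -0.0472, -0.0199], 'finger_gap': 0.0003}
toolyaw 22.599333528099802
disp frame mm [-154.8391668    87.29909727  231.73166067]
```

View pics/cmp3.png

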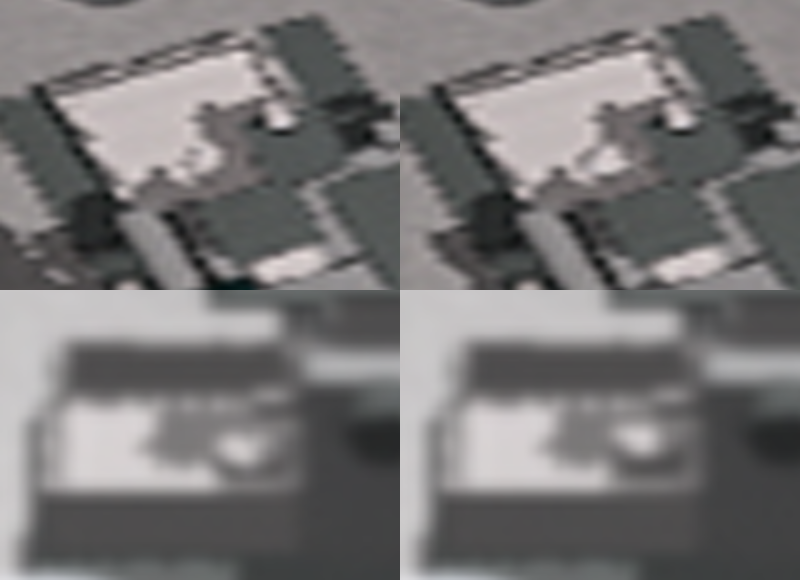

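View pics/b3.png

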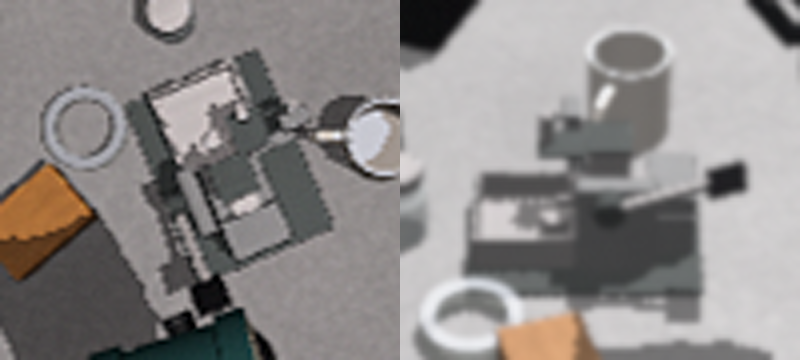

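The stack in the tray has grown again (side close-up 635,440), the lever is up and the shutter is held. I'll check the stack height by depth.

```bash
python3 - <<'E'
from h import *
r=np.radians(22.6)
def F(W):
    e=W-[.592,.0395,0];return 1e3*np.stack([e[...,0]*np.cos(r)+e[...,1]*np.sin(r),-e[...,0]*np.sin(r)+e[...,1]*np.cos(r),e[...,2]],-1)
for n in('top','side'):
    d=arm.get_image(n)[1];D=F(cloud(n,d));D0=F(cloud(n,np.load(n+'0.npy')))
    m=(D[...,0]>30)&(D[...,0]<112)&(abs(D[...,1])<43)&(D[...,2]>-5)&(D[...,2]<50)&(abs(D[...,2]-D0[...,2])>6)&(d>0)
    print(n);print(np.round(np.c_[D[m],D0[m][:,2]]).astype(int)[:30].tolist())
p=D
E
ls
```

```text
top
[[110, -30, 11, 2], [109, -34, 3, 10], [111, -13, 25, 1557], [110, -17, 19, 8], [104, -32, 12, 4], [109, -12, 9, 2], [100, -31, 13, 5], [110, 1, 11, 4], [97, -29, 12, 3], [111, 17, 25, 18], [107, 3, 10, 4], [102, -9, 7, 13], [90, -35, 11, 4], [107, 12, 4, 18], [101, -3, 2, 13], [99, -7, 4, 11], [97, -11, 0, 14], [107, 25, 15, 6], [104, 14, 2, 17], [98, 2, 6, 14], [95, -1, 14, 7], [92, -9, 15, 8], [105, 30, 13, 1557], [103, 26, 13, 5], [96, 11, 16, 3], [95, 8, 16, 8], [94, 4, 4, 11], [88, -11, 5, 12], [82, -22, 12, 3], [79, -30, 8, 14]]
side
[[56, -42, 39, 83], [49, -43, 38, 80], [59, -42, 34, 88], [49, -41, 35, 83], [63, -43, 29, 76], [52, -43, 29, 78], [95, -40, 27, 20], [70, -39, 28, 21], [105, -42, 17, 10], [81, -35, 22, 13], [38, -40, 17, 11], [88, -38, 15, 6], [70, -33, 14, 8], [56, -33, 14, 5], [91, -33, 10, 4], [81, -28, 14, 6], [63, -31, 11, 3], [53, -16, 25, 10], [49, -9, 30, 10], [99, -38, 1, 10], [91, -24, 13, 6], [74, -26, 12, 1107], [70, -29, 8, 16], [60, -31, 7, 13], [56, -6, 29, 15], [53, -3, 31, 10], [49, -6, 28, 5], [46, -8, 26, 12], [42, -6, 28, 8], [39, -5, 29, 10]]
h.py
ov.py
pics
side0.npy
top0.npy
```

The stack top is at z ≈ 28–29 mm, which is the 10 mm floor plus 3 × 6 mm: three tokens. I'll hand the job in.

```bash
python3 -c "
from station import arm
print(arm.sign_off(),arm.get_obs()['t'])"
```

```text
the job is handed in; nothing more can be done
the job is handed in; nothing more can be done
```

I pushed the shutter into its holding notch and gave the lever three full presses, each let fully up. Then I moved clear and handed the job in at about 15.5 s on the robot's clock.

- **Shutter:** the push force peaked at about 14 N, dropped as it snapped past the ball, then rose again at the end stop. After I let go, the stub stayed about 30 mm over, and it was still there in the last picture.
- **Tokens:** the tray stack grew after each press. Its top last measured about 28–29 mm, which fits exactly three tokens on the 10 mm floor. That reading is from the side camera's depth; the top camera's was too noisy to count with. I did not check the tokens left in the magazine directly.
- **Lever and other things:** the lever was back up at the end. In the views around the dispenser, the mug, tape roll, salt jar and card box had not moved. I did not look at the bowl, candlestick and lamp again, but nothing was felt on the way past.
- **First press too hard:** I sent one step too many and it reached about 36 N, above the 8–15 N over the spring asked for but under the 40 N limit. Presses 2 and 3 ended at about 17–18 N, roughly 12–13 N above the spring.

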